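# Sweep spent capsules off the tea counter into the waste caddy

## Task

Clear the spent coffee capsules off the tea counter: sweep all three along the worktop and off its front edge with your fingertips, so that they drop into the green waste caddy hanging under the edge. Only push them, lightly: never pinch one or pick it up, and let none fall to the floor. Leave the cup, the sugar jar and the tea tin standing where they are.

Things in the scene. Friction and masses are not known exactly. Their poses are not given: they have to be found in the camera images.
- capsule1: spent copper-brown coffee capsule, one of three alike but for colour, 11 to 21 g, lying on its wide rim on the worktop: a rim disc 37 mm across and 2.5 mm thick at the bottom, above it a blunt cone 30 mm across just over the rim, narrowing to 18 mm at the top, 28.5 mm tall in all. It slides when pushed low down. Origin: centre of its underside (the rim); z is its axis, up.
- capsule1_mid (a point): the middle of the copper-brown capsule, on its axis 14 mm above its underside
- capsule2: spent golden yellow coffee capsule, one of three alike but for colour, 11 to 21 g, lying on its wide rim on the worktop: a rim disc 37 mm across and 2.5 mm thick at the bottom, above it a blunt cone 30 mm across just over the rim, narrowing to 18 mm at the top, 28.5 mm tall in all. It slides when pushed low down. Origin: centre of its underside (the rim); z is its axis, up.
- capsule2_mid (a point): the middle of the golden yellow capsule, on its axis 14 mm above its underside
- capsule3: spent violet coffee capsule, one of three alike but for colour, 11 to 21 g, lying on its wide rim on the worktop: a rim disc 37 mm across and 2.5 mm thick at the bottom, above it a blunt cone 30 mm across just over the rim, narrowing to 18 mm at the top, 28.5 mm tall in all. It slides when pushed low down. Origin: centre of its underside (the rim); z is its axis, up.
- capsule3_mid (a point): the middle of the violet capsule, on its axis 14 mm above its underside
- edge (a point): a point on the straight front edge of the white worktop, at its top surface: the worktop (level, top at z = 0, 35 mm thick) ends here on the side away from the robot; the edge runs along y, 1.1 m either way from this point. Nothing stands up along it
- caddy: green waste caddy, an open tub hung on the drawer front under the edge of the worktop, fixed: 240 mm long along y (the edge), 170 mm deep along x, 125 mm high, walls 4 mm. Where it hangs along the edge differs from day to day. Origin: centre of its underside; axes as the world's
- caddy_mouth (a point): centre of the caddy's open top, in the plane of its level rim, 47 mm below the worktop's top. Its back wall hangs under the worktop, so that 147 mm of its depth stands out beyond the edge: what is pushed off the edge within its length falls in
- cup: white espresso cup, 64 mm across without a handle, 60 mm tall, loose; origin: centre of its underside; z up
- jar: amber glass sugar jar with wooden lid, 60 mm across, 66 mm tall, loose; origin: centre of its underside; z up
- tin: round green tea tin with brass lid, 62 mm across, 62 mm tall, loose; origin: centre of its underside; z up

How it is judged:
By the outcome, as a careful person would: the job done as asked, in the order asked, and still so for the second after the job is handed in, with the robot touching nothing.
It also fails if it takes over 54 s, if anything falls off the work surface, if the arm or the gripper's body presses on something with over 40 N, if the wrist force passes 120 N, or if a joint passes its speed limit or range.

## Robot

A 6-joint arm with a two-finger parallel gripper is mounted at the origin on the work surface. World frame = base frame: x ahead of the robot, y to its left, z up, the work surface at z = 0. Lengths are in m, angles in degrees, forces in N, time in s.
With the tool pointing down it reaches from about 0.35 to 0.975 m from the base axis. Payload 7.1 kg.
Tool frame: the origin (TCP) lies midway between the tips of the shut fingers; the grasp point (between the pads) lies arm.hold_point_z behind it (arm.hold_point_z is the distance from the TCP to the grasp point, in m); z points along the fingers, y is the line along which they close (so a half turn about z gives the same grasp; the last joint's range is limited). The gripper opens to 88 mm and grips with 3 to 60 N. Pads are 20 mm wide; open, the fingers measure 115 mm over their backs; the gripper's body (75 mm by 178 mm) begins 61 mm behind the grasp point.
Start: joints at [-72.422, 24.242, 93.386, -0, 62.372, -1.089], TCP at [0.2, -0.592, 0.223] pointing down, gripper open.
Joint ranges: [-172.04, 172.04], [-51.8, 120.97], [4.93, 147.93], [-75.15, 255.16], [6.16, 154.13], [-145.62, 145.62]. Speed limits (degrees/s): [136.94, 136.94, 172.46, 180, 180, 180].

## Interface

Orientations are given as a 3x3 rotation matrix whose columns are the frame's x, y, z axes.
In Python, from plant import state, read_camera, camera_params, arm gives the robot as it stands.
- The arm moves only by the tool drive_tool, never from a script. Its argument "increments" is a list of rows, each a list of 3 entries, a list of its own where there are three numbers: the closure, from 0 (fully open) to 1 (shut), then the shift along the world's x, y, z in mm, then the turn about the world's z in rad. A call has 1 to 12 rows; each row shifts and turns the commanded pose from where the row before left it; what a row does not reach is not made up. A row lasts 1/12 s, in which the tool goes at most 41.7 mm and 7.16 degrees, less where a joint would pass 70% of its speed; a pose out of reach is approached as far as the arm can. A call with a gripper value outside its range is refused whole. The fingers move at their own pace and stop on an object; "grip_force" is the grip in N (left out, the last holds). Time passes only in rows, so rows that do not move let the fingers close. It gives the time, the measured TCP pose, the force, the opening and the grip force at its end, in the units of the state.
- state(): the state, without advancing time (a new reading comes with each control period).
- read_camera(name): name is "scene" or "top" or "wrist"; returns the picture (400x640x3 uint8, blue, green, red); there is no depth.
- camera_params(name): a dict with "fx", "fy", "cx", "cy" (pixels), "k1" (the pictures are not rectified: a ray, as slopes to the right and down, at radius r is drawn at 1 + k1 r^2 times it, then the intrinsics apply), "pose" (4x4, takes a point from camera to world coordinates). Camera axes: x right, y up, looking along -z (the intrinsics and any distortion apply to the point x, -y, -z); pixel columns grow to the right and rows downward; lengths in m; the calibration is good to about 2 mm. A picture is of the moment at which its call begins: read the wrist's pose just before it. camera_params takes no time and is no camera call; for the wrist camera it gives the pose at the moment of the call.
- arm.finish_job(): hands the job in; it is judged then, once.
The state is a dict: "t": time; "joints": joint angles; "qd": joint speeds; "effort": joint torques, N m; "tcp_pos": TCP position; "tcp_rot": TCP orientation; "ft_force": force on the tool from outside, world axes, zero at the start; "wrist_torque": the same for the moment, N m; "gripper_width": opening from 0.0 (shut) to 1.0 (fully open); "grasp_force": force on a finger pad.
Only numpy, scipy, OpenCV 4.12 (cv2) and the standard library are available. Lean on these libraries where they do the work, as an engineer would, in place of code of your own. Each camera call takes 0.05 s, during which the arm holds its last target. There are 200 camera calls.

## Working session

There is one attempt and no reset: what is moved stays moved. The work goes in short steps, Python scripts to look and compute and a tool call to move; the robot and the scene stay as the last step left them, time stands still between calls to the robot, and variables do not carry over. Pictures are saved under pics/ and viewed, at most 10 in all, crops included, and the job is handed in when it is done.

Besides the shell and the picture viewer there is one more tool, called after "Emit:" as name(argument=value, ...) on one line, values as JSON. drive_tool: Moves the arm, as the interface text tells. Its arguments: {"type":"object","properties":{"increments":{"type":"array"},"grip_force":{"type":"number"}},"required":["increments"]}

```bash
mkdir -p pics; cat > h.py <<'E'
import numpy as np, cv2
from plant import state, read_camera, camera_params, arm
def ray(p,u,v):
    d=np.array([(u-p['cx'])/p['fx'],(v-p['cy'])/p['fy']]); s=d.copy()
    for _ in range(20): s=d/(1+p['k1']*(s@s))
    T=np.array(p['pose']); return T[:3,3],T[:3,:3]@np.array([s[0],-s[1],-1])
def at(p,u,v,z):
    o,d=ray(p,u,v); return (o+d*(z-o[2])/d[2])[:2]
def tri(a,b):
    A=np.zeros((3,3));B=np.zeros(3)
    for o,d in (a,b):
        d=d/np.linalg.norm(d);M=np.eye(3)-np.outer(d,d);A+=M;B+=M@o
    return np.linalg.solve(A,B)
E
python3 - <<'E'
from h import *
for n in('scene','top'):
    cv2.imwrite(f'pics/{n}.png',read_camera(n)); print(n,camera_params(n))
print(state(),arm.hold_point_z)
E
```

```text
scene {'fx': 436.39879028441914, 'fy': 436.39879028441914, 'cx': 319.17614554339764, 'cy': 206.41290516180987, 'k1': -0.1131200946769719, 'pose': array([[-0.80592409, -0.41639515,  0.42083423,  1.03257748],
       [ 0.59188306, -0.58194128,  0.55769059,  0.69920891],
       [ 0.01268115,  0.69854093,  0.71545772,  0.76748351],
       [ 0.        ,  0.        ,  0.        ,  1.        ]])}
top {'fx': 393.13317945434557, 'fy': 393.13317945434557, 'cx': 320.445247372804, 'cy': 197.25973426932447, 'k1': -0.07454893545083849, 'pose': array([[-0.02216005,  0.98208518, -0.18712997,  0.38741401],
       [-0.99968355, -0.02399571, -0.00754982,  0.04111956],
       [-0.01190488,  0.18690345,  0.98230615,  0.79246873],
       [ 0.        ,  0.        ,  0.        ,  1.        ]])}
{'t': 0.1, 'joints': array([-7.24226015e+01,  2.42814833e+01,  9.34249079e+01, -2.07845388e-03,
        6.23723968e+01, -1.09120529e+00]), 'qd': array([-0.15106224,  0.03568626, -0.07514116, -0.04175304, -0.04869224,
       -0.03821764]), 'effort': array([ 6.15306290e-04, -5.45609844e+01, -2.74324411e+01,  6.44266116e-02,
        1.88435800e-02, -7.65594137e-06]), 'tcp_pos': array([ 0.19990028, -0.59165728,  0.22197855]), 'tcp_rot': array([[ 9.47380428e-01,  3.20109553e-01, -4.45914146e-04],
       [ 3.20109863e-01, -9.47379534e-01,  1.30120081e-03],
       [-5.92312626e-06, -1.37547370e-03, -9.99999054e-01]]), 'ft_force': array([-0.7647468 , -0.06558351, -0.30288824]), 'wrist_torque': array([-0.03333308,  0.00178852,  0.01244124]), 'grasp_force': 0.0, 'gripper_width': 0.9990834449282477} 0.0187
```

View pics/scene.png

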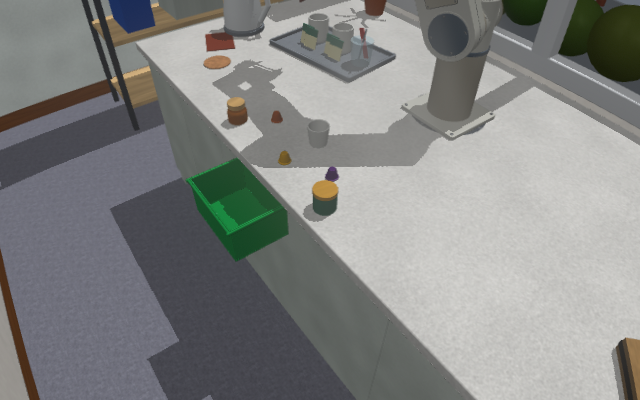

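View pics/top.png

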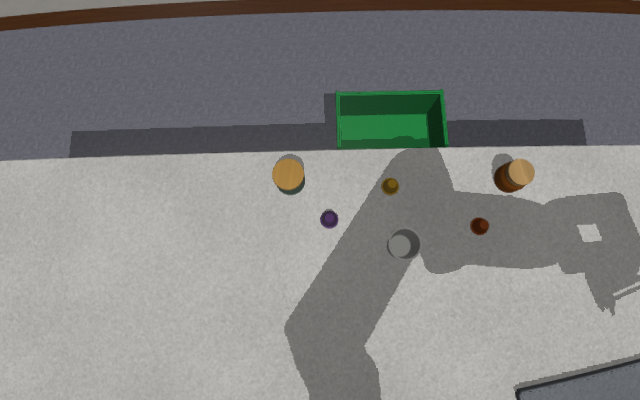

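The scene view shows the caddy at lower left and the three capsules, with the cup between them. In the top view: tin lid (288,174), violet (330,219), gold (390,186), cup (404,243), brown (480,226), jar lid (521,172). The caddy spans columns 337–446 and the edge is at row ~150.

```bash
python3 - <<'E'
import cv2
a=cv2.imread('pics/top.png')[140:265,260:540]; cv2.imwrite('pics/topc.png',cv2.resize(a,None,fx=2.85,fy=2.85,interpolation=2))
a=cv2.imread('pics/scene.png')[90:220,180:350]; cv2.imwrite('pics/scc.png',cv2.resize(a,None,fx=4.5,fy=4.5,interpolation=2))
E
```

```text
(no output)
```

View pics/topc.png

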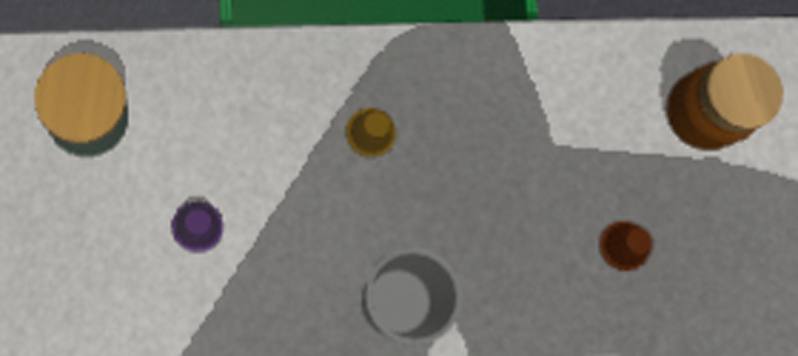

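View pics/scc.png

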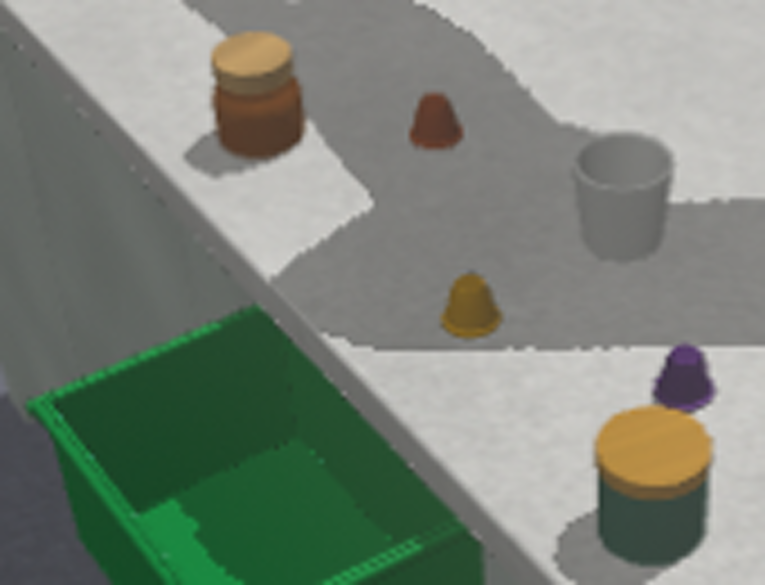

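Enlarged: in the top crop, the capsule rims are at (197,227) violet, (371,133) gold and (626,246) brown, with their tops at (198,221), (377,123) and (638,240). In the scene crop, the tops are at (686,350), (470,280) and (434,98).

```bash
python3 - <<'E'
from h import *
np.set_printoptions(precision=4,suppress=True)
t=camera_params('top');s=camera_params('scene')
T=lambda u,v:(260+(u+.5)/2.85-.5,140+(v+.5)/2.85-.5)
S=lambda u,v:(180+(u+.5)/4.5-.5,90+(v+.5)/4.5-.5)
for n,r,p,q in(('violet',(197,227),(198,221),(686,350)),('gold',(371,133),(377,123),(470,280)),('brown',(626,246),(638,240),(434,98)),('tin',(0,0),(81,98),(653,447)),('jar',(0,0),(745,91),(253,54)),('cup',(0,0),(411,297),(624,160))):
    print(n,'rim',at(t,*T(*r),0.002),'top3d',tri(ray(t,*T(*p)),ray(s,*S(*q))))
print('edge',at(t,*T(0,34),0),at(t,*T(400,25),0),at(t,*T(798,17),0))
print('caddy',[at(t,u,v,-.047) for u,v in((337,92),(445,91),(337,147),(447,147))])
print('caddy scene',[at(s,*S(*p),-.047) for p in((255,308),(38,403),(478,545))])
E
```

```text
violet rim [0.4921 0.0313] top3d [0.4912 0.0318 0.0333]
gold rim [ 0.5574 -0.0961] top3d [ 0.5567 -0.0944  0.033 ]
brown rim [ 0.4706 -0.2747] top3d [ 0.4706 -0.2702  0.0338]
tin rim [0.6652 0.1731] top3d [0.5728 0.1086 0.0607]
jar rim [0.6652 0.1731] top3d [ 0.5655 -0.3402  0.0678]
cup rim [0.6652 0.1731] top3d [ 0.4344 -0.1053  0.0631]
edge [0.6395 0.1731] [ 0.6389 -0.1226] [ 0.6396 -0.4258]
caddy [array([0.7931, 0.004 ]), array([ 0.7906, -0.2462]), array([0.6605, 0.0081]), array([ 0.655 , -0.2384])]
caddy scene [array([ 0.6339, -0.2369]), array([ 0.7885, -0.2347]), array([0.6327, 0.0268])]
```

Emit:
drive_tool(increments=[[1,[19,24.5,0],0.0165],[1,[19,24.5,0],0.0165],[1,[19,24.5,0],0.0165],[1,[19,24.5,0],0.0165],[1,[19,24.5,0],0.0165],[1,[19,24.5,0],0.0165],[1,[19,24.5,-20],0.0165],[1,[19,24.5,-20],0.0165],[1,[19,24.5,-20],0.0165],[1,[19,24.5,-20],0.0165],[1,[19,24.5,-20],0.0165],[1,[19,24.5,-20],0.0165]], grip_force=5)

```text
t: 1.1
tcp_pos: [0.4286, -0.2967, 0.1017]
tcp_rot: [[0.866, 0.501, -0.0], [0.501, -0.866, 0.0], [-0.0, -0.0, -1.0]]
ft_force: [-0.2, 0.0, 0.8]
gripper_width: 0.129
grasp_force: 0.0
```

Emit:
drive_tool(increments=[[1,[0,0,-15],0],[1,[0,0,-15],0],[1,[0,0,0],0],[1,[0,0,0],0]])

```text
t: 1.43
tcp_pos: [0.4275, -0.2976, 0.072]
tcp_rot: [[0.866, 0.5, -0.002], [0.5, -0.866, 0.001], [-0.001, -0.002, -1.0]]
ft_force: [0.2, -0.0, 0.6]
gripper_width: 0.005
grasp_force: 0.0
```

```bash
python3 - <<'E'
from h import *
p=camera_params('wrist'); a=read_camera('wrist'); cv2.imwrite('pics/w1.png',a); import json
print(p, state()['tcp_pos'],state()['gripper_width'])
np.save('w1.npy',p,allow_pickle=True)
E
```

```text
{'fx': 336.9475758908986, 'fy': 336.9475758908986, 'cx': 318.4897043180604, 'cy': 197.844993083957, 'k1': 0.02466102947422989, 'pose': array([[ 0.49971663,  0.83865965,  0.2166409 ,  0.48522812],
       [-0.86618384,  0.48469035,  0.1216586 , -0.26417884],
       [-0.00297359, -0.24844568,  0.96864127,  0.23480053],
       [ 0.        ,  0.        ,  0.        ,  1.        ]])} [ 0.42796012 -0.29820046  0.07279671] 0.005588906420199232
```

View pics/w1.png

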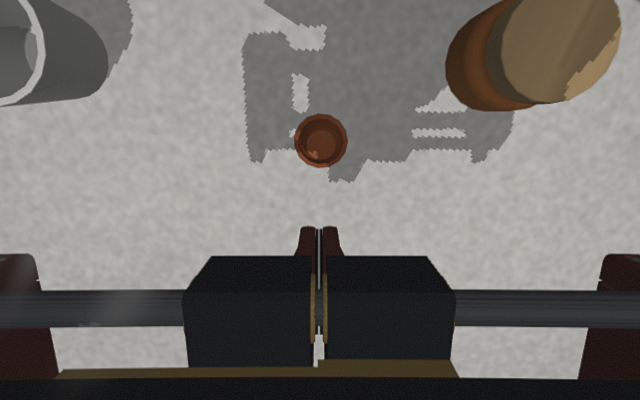

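The wrist view shows the brown capsule centred at (321,140), straight ahead of the shut fingertips, with the jar well to the right and the cup to the left.

```bash
python3 - <<'E'
from h import *
p=np.load('w1.npy',allow_pickle=True).item()
c=at(p,321,140,.002);print(c); d=c-state()['tcp_pos'][:2]; print(d,np.linalg.norm(d),np.degrees(np.arctan2(d[1],d[0])))
E
```

```text
[ 0.4693327  -0.27452853]
[0.04137258 0.02367192] 0.04766603014418172 29.776658862226547
```

Emit:
drive_tool(increments=[[1,[0,0,-15],0],[1,[0,0,-15],0],[1,[0,0,-15],0],[1,[0,0,-12],0],[1,[0,0,-6],0],[1,[0,0,-4],0],[1,[0,0,0],0],[1,[4,2.3,0],0],[1,[4,2.3,0],0],[1,[4,2.3,0],0],[1,[4,2.3,0],0],[1,[4,2.3,0],0]])

```text
t: 2.48
tcp_pos: [0.4489, -0.2864, 0.0061]
tcp_rot: [[0.866, 0.5, 0.001], [0.5, -0.866, -0.0], [0.0, 0.001, -1.0]]
ft_force: [-0.2, -0.7, 0.4]
gripper_width: 0.006
grasp_force: 0.1
```

Emit:
drive_tool(increments=[[1,[6,3.5,0],0],[1,[7,4,0],0],[1,[7,4,0],0],[1,[7,4,0],0],[1,[7,4,0],0],[1,[7,4,0],0],[1,[7,4,0],0],[1,[7,4,0],0],[1,[7,4,0],0],[1,[7,4,0],0],[1,[7,4,0],0],[1,[7,4,0],0]])

```text
t: 3.48
tcp_pos: [0.5318, -0.2386, 0.0056]
tcp_rot: [[0.866, 0.5, -0.0], [0.5, -0.866, 0.0], [-0.0, -0.0, -1.0]]
ft_force: [-0.3, -0.3, 0.9]
gripper_width: 0.008
grasp_force: 0.0
```

```bash
python3 - <<'E'
from h import *
p=camera_params('wrist'); a=read_camera('wrist'); cv2.imwrite('pics/w2.png',a)
print(state()['tcp_pos'])
E
```

```text
[ 0.53313365 -0.23834105  0.00580862]
```

View pics/w2.png

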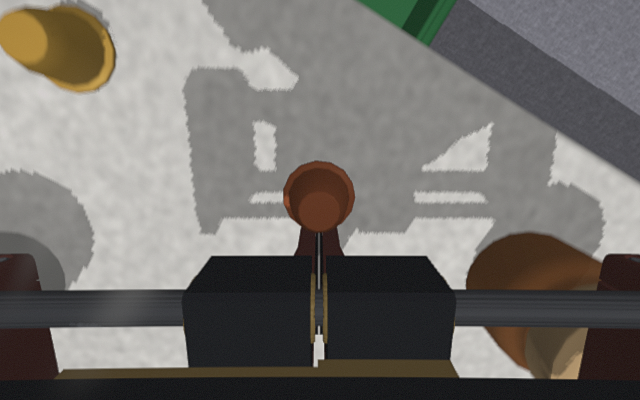

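The brown capsule stays centred on the tips at (319,196), so I'll continue over the edge.

Emit:
drive_tool(increments=[[1,[7,4,0],0],[1,[7,4,0],0],[1,[7,4,0],0],[1,[7,4,0],0],[1,[7,4,0],0],[1,[7,4,0],0],[1,[7,4,0],0],[1,[7,4,0],0],[1,[7,4,0],0],[1,[7,4,0],0],[1,[7,4,0],0],[1,[7,4,0],0]])

```text
t: 4.53
tcp_pos: [0.6157, -0.1907, 0.0057]
tcp_rot: [[0.866, 0.5, -0.0], [0.5, -0.866, 0.0], [-0.0, -0.0, -1.0]]
ft_force: [-0.5, 0.9, 0.1]
gripper_width: 0.004
grasp_force: 0.0
```

Emit:
drive_tool(increments=[[1,[7,4,0],0],[1,[7,4,0],0],[1,[7,4,0],0],[1,[5,3,0],0],[1,[0,0,0],0],[1,[0,0,0],0]])

```text
t: 5.03
tcp_pos: [0.6412, -0.1758, 0.0056]
tcp_rot: [[0.866, 0.501, -0.0], [0.501, -0.866, -0.0], [-0.0, -0.0, -1.0]]
ft_force: [0.0, -0.1, 0.6]
gripper_width: 0.007
grasp_force: 0.0
```

```bash
python3 - <<'E'
from h import *
a=read_camera('wrist'); b=read_camera('top')
cv2.imwrite('pics/w3.png',np.hstack([cv2.resize(a,(400,250)),cv2.resize(b[70:270,240:560],(400,250))]))
print(state()['tcp_pos'])
E
```

```text
[ 0.64061359 -0.17616099  0.00551917]
```

View pics/w3.png

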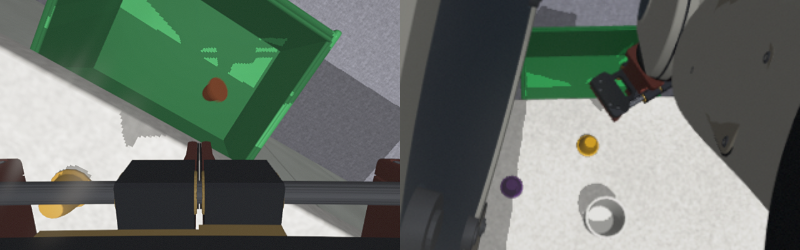

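Brown is in the caddy (at (213,90) in the left panel). Gold and violet have not moved. Next is gold.

Emit:
drive_tool(increments=[[1,[0,0,25],0],[1,[0,0,25],0],[1,[0,0,25],0],[1,[-13,8,0],-0.058],[1,[-15,9,0],-0.058],[1,[-15,9,0],-0.058],[1,[-15,9,0],-0.058],[1,[-15,9,0],-0.058],[1,[-15,9,0],-0.058],[1,[-15,9,0],-0.058],[1,[-15,9,0],-0.058],[1,[-13,9,0],-0.06]])

```text
t: 6.13
tcp_pos: [0.5085, -0.0959, 0.0807]
tcp_rot: [[1.0, -0.004, -0.001], [-0.004, -1.0, 0.0], [-0.001, -0.0, -1.0]]
ft_force: [-0.7, 0.4, 0.6]
gripper_width: 0.004
grasp_force: 0.0
```

Emit:
drive_tool(increments=[[1,[0,0,0],0],[1,[0,0,0],0]])

```text
t: 6.3
tcp_pos: [0.5098, -0.0962, 0.0809]
tcp_rot: [[1.0, 0.002, 0.0], [0.002, -1.0, -0.0], [0.0, 0.0, -1.0]]
ft_force: [-0.2, -1.2, -0.6]
gripper_width: 0.006
grasp_force: 0.0
```

```bash
python3 - <<'E'
from h import *
p=camera_params('wrist'); a=read_camera('wrist'); cv2.imwrite('pics/w4.png',a)
np.save('w4.npy',p,allow_pickle=True); s=state()
h=cv2.cvtColor(a,cv2.COLOR_BGR2HSV); m=cv2.inRange(h,(18,120,60),(32,255,255))
n,l,st,c=cv2.connectedComponentsWithStats(m)
for i in range(1,n):
    if st[i,4]>200: print(st[i],c[i],at(p,*c[i],.008))
print(s['tcp_pos'],s['tcp_rot'][:,0])
E
```

```text
[ 294  116   51   51 1997] [319.01001502 140.42964447] [ 0.55694711 -0.09633059]
[323 274   4  69 221] [324.65158371 309.01809955] [ 0.42571139 -0.10095205]
[ 111  360  347   18 2720] [310.45294118 369.84007353] [ 0.36953623 -0.08953545]
[ 0.5108554  -0.0965632   0.08103878] [0.99999785 0.00166605 0.00123111]
```

View pics/w4.png

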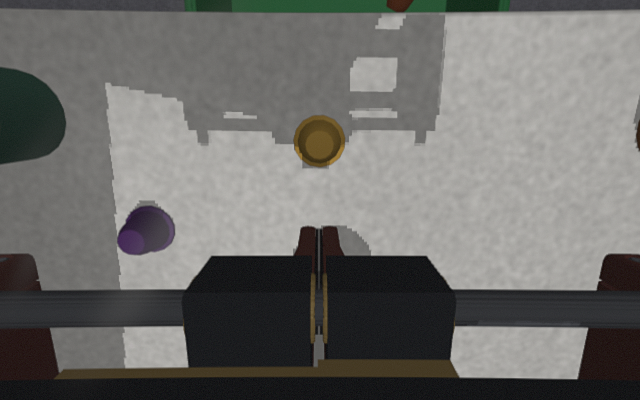

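Gold is straight ahead of the tips at (319,140), violet is off to the left at (150,230), and the way is clear.

Emit:
drive_tool(increments=[[1,[0,0,-20],0],[1,[0,0,-20],0],[1,[0,0,-20],0],[1,[0,0,-10],0],[1,[0,0,-5],0],[1,[0,0,0],0],[1,[5,0,0],0],[1,[5,0,0],0],[1,[5,0,0],0],[1,[5,0,0],0],[1,[6,0,0],0],[1,[7,0,0],0]])

```text
t: 7.35
tcp_pos: [0.5438, -0.0961, 0.0061]
tcp_rot: [[1.0, -0.0, 0.0], [-0.0, -1.0, -0.0], [0.0, 0.0, -1.0]]
ft_force: [-0.0, -0.1, -0.3]
gripper_width: 0.006
grasp_force: 0.1
```

Emit:
drive_tool(increments=[[1,[8,0,0],0],[1,[8,0,0],0],[1,[8,0,0],0],[1,[8,0,0],0],[1,[8,0,0],0],[1,[8,0,0],0],[1,[8,0,0],0],[1,[8,0,0],0],[1,[8,0,0],0],[1,[8,0,0],0],[1,[8,0,0],0],[1,[8,0,0],0]])

```text
t: 8.35
tcp_pos: [0.6399, -0.0961, 0.0057]
tcp_rot: [[1.0, -0.0, 0.0], [-0.0, -1.0, -0.0], [0.0, 0.0, -1.0]]
ft_force: [0.1, 0.1, 0.0]
gripper_width: 0.01
grasp_force: 0.0
```

Emit:
drive_tool(increments=[[1,[6,0,0],0],[1,[0,0,0],0],[1,[0,0,0],0],[1,[0,0,0],0]])

```text
t: 8.68
tcp_pos: [0.6446, -0.096, 0.0055]
tcp_rot: [[1.0, -0.0, -0.001], [-0.0, -1.0, 0.0], [-0.001, -0.0, -1.0]]
ft_force: [-0.1, 0.8, 0.3]
gripper_width: 0.004
grasp_force: 0.0
```

```bash
python3 - <<'E'
from h import *
a=read_camera('wrist'); b=read_camera('scene')
cv2.imwrite('pics/w5.png',np.hstack([cv2.resize(a,(400,250)),cv2.resize(b[70:270,140:460],(400,250))]))
print(state()['tcp_pos'])
E
```

```text
[ 0.64450725 -0.09610392  0.00557414]
```

View pics/w5.png

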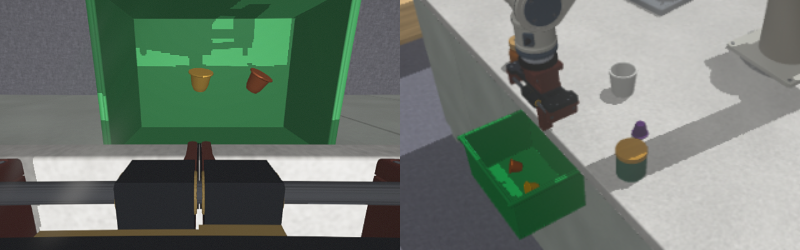

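Both brown and gold are in the caddy. Last is violet.

Emit:
drive_tool(increments=[[1,[0,0,28],0],[1,[0,0,28],0],[1,[0,0,20],0],[1,[-21.5,17,0],-0.058],[1,[-21.5,17,0],-0.058],[1,[-21.5,17,0],-0.058],[1,[-21.5,17,0],-0.058],[1,[-21.5,17,0],-0.058],[1,[-21.5,17,0],-0.058],[1,[-21.5,17,0],-0.058],[1,[-21.5,17,0],-0.058],[1,[-22,15,0],-0.06]])

```text
t: 9.78
tcp_pos: [0.4498, 0.0556, 0.0819]
tcp_rot: [[0.864, -0.503, 0.0], [-0.503, -0.864, 0.0], [0.0, -0.0, -1.0]]
ft_force: [0.3, 0.5, -0.2]
gripper_width: 0.005
grasp_force: 0.0
```

Emit:
drive_tool(increments=[[1,[0,0,0],0],[1,[0,0,0],0]])

```text
t: 9.95
tcp_pos: [0.4501, 0.0554, 0.0819]
tcp_rot: [[0.867, -0.498, -0.0], [-0.498, -0.867, -0.0], [-0.0, 0.0, -1.0]]
ft_force: [0.3, 0.4, 0.1]
gripper_width: 0.01
grasp_force: 0.0
```

```bash
python3 - <<'E'
from h import *
p=camera_params('wrist'); a=read_camera('wrist'); cv2.imwrite('pics/w6.png',a)
s=state()
h=cv2.cvtColor(a,cv2.COLOR_BGR2HSV); m=cv2.inRange(h,(122,60,25),(160,255,255))
n,l,st,c=cv2.connectedComponentsWithStats(m)
for i in range(1,n):
    if st[i,4]>300:
        q=at(p,*c[i],.008); d=q-s['tcp_pos'][:2]; print(st[i],c[i],q,d,np.degrees(np.arctan2(d[1],d[0])))
print(s['tcp_pos'],s['tcp_rot'][:,0])
E
```

```text
[ 295  114   50   51 2010] [319.49303483 139.08905473] [0.49111228 0.03053129] [ 0.03961057 -0.02450044] -31.73815222383068
[0.45150172 0.05503172 0.08205068] [ 0.86664163 -0.49893022  0.00095866]
```

Emit:
drive_tool(increments=[[1,[0,0,-20],0],[1,[0,0,-20],0],[1,[0,0,-20],0],[1,[0,0,-11],0],[1,[0,0,-5],0],[1,[0,0,0],0],[1,[4,-2.3,0],0],[1,[4,-2.3,0],0],[1,[4,-2.3,0],0],[1,[4,-2.3,0],0],[1,[5,-2.9,0],0],[1,[6,-3.5,0],0]])

```text
t: 11.0
tcp_pos: [0.4787, 0.039, 0.0061]
tcp_rot: [[0.866, -0.5, 0.001], [-0.5, -0.866, 0.0], [0.0, -0.0, -1.0]]
ft_force: [-0.4, 0.9, 0.9]
gripper_width: 0.007
grasp_force: 0.1
```

Emit:
drive_tool(increments=[[1,[7,-4,0],0],[1,[7,-4,0],0],[1,[7,-4,0],0],[1,[7,-4,0],0],[1,[7,-4,0],0],[1,[7,-4,0],0],[1,[7,-4,0],0],[1,[7,-4,0],0]])

```text
t: 11.67
tcp_pos: [0.5347, 0.0069, 0.0056]
tcp_rot: [[0.866, -0.501, -0.0], [-0.501, -0.866, 0.0], [-0.0, 0.0, -1.0]]
ft_force: [-0.1, 0.5, 0.5]
gripper_width: 0.003
grasp_force: 0.1
```

```bash
python3 - <<'E'
from h import *
p=camera_params('wrist'); a=read_camera('wrist')
h=cv2.cvtColor(a,cv2.COLOR_BGR2HSV); m=cv2.inRange(h,(122,60,25),(160,255,255))
n,l,st,c=cv2.connectedComponentsWithStats(m)
for i in range(1,n):
    if st[i,4]>300: print(st[i],c[i],at(p,*c[i],.008))
print(state()['tcp_pos'])
E
```

```text
[ 284  161   71   73 3897] [318.56222735 196.32486528] [ 0.55722431 -0.00661964]
[0.53651856 0.00633992 0.0058786 ]
```

Emit:
drive_tool(increments=[[1,[7,-4,0],0],[1,[7,-4,0],0],[1,[7,-4,0],0],[1,[7,-4,0],0],[1,[7,-4,0],0],[1,[7,-4,0],0],[1,[7,-4,0],0],[1,[7,-4,0],0],[1,[7,-4,0],0],[1,[7,-4,0],0],[1,[7,-4,0],0],[1,[7,-4,0],0]])

```text
t: 12.72
tcp_pos: [0.6187, -0.0411, 0.0057]
tcp_rot: [[0.866, -0.5, -0.0], [-0.5, -0.866, -0.0], [-0.0, 0.0, -1.0]]
ft_force: [-0.7, 0.6, -0.3]
gripper_width: 0.004
grasp_force: 0.1
```

Emit:
drive_tool(increments=[[1,[7,-4,0],0],[1,[7,-4,0],0],[1,[7,-4,0],0],[1,[4,-2,0],0],[1,[0,0,0],0],[1,[0,0,0],0],[1,[0,0,25],0],[1,[0,0,30],0],[1,[0,0,30],0],[1,[0,0,30],0],[1,[0,0,30],0],[1,[0,0,0],0]])

```text
t: 13.72
tcp_pos: [0.6462, -0.0547, 0.157]
tcp_rot: [[0.866, -0.5, 0.009], [-0.5, -0.866, -0.001], [0.008, -0.004, -1.0]]
ft_force: [1.5, -0.1, -0.1]
gripper_width: 0.005
grasp_force: 0.0
```

```bash
python3 - <<'E'
from h import *
a=read_camera('scene'); b=read_camera('wrist')
cv2.imwrite('pics/end.png',np.hstack([cv2.resize(b,(400,300)),cv2.resize(a[70:270,140:407],(400,300))]))
print(state()['tcp_pos'],state()['t'])
E
```

```text
[ 0.64334931 -0.05449212  0.15195544] 13.8167
```

View pics/end.png

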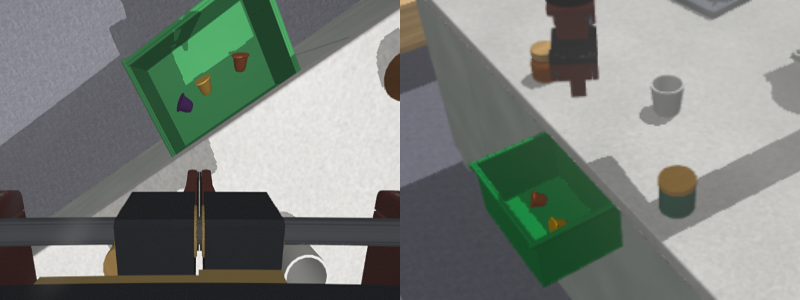

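All three are in the caddy: violet (185,102), gold (204,84) and brown (240,62) in the left panel. The cup, jar and tin are still standing.

```bash
python3 -c "
from plant import arm; print(arm.finish_job())"
```

```text
the job is handed in; nothing more can be done
None
```

All three capsules were swept off the edge into the green caddy with the cup, jar and tin left standing, and the job was handed in at about 14 s; no verdict was returned.

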